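Find the binding sash pulley

TASK

One of the three fume-cupboard sash pulleys on the bench binds. First try all three: turn each wheel on its axle at least an eighth of a turn (the bad one jams before that) and leave it turned, not turned back. Then gently set the pulley that binds, without dropping it, flat and upright inside the reject tray, and leave the two good ones standing where they were; do not disturb the bottle, the phone or the dish.

Things in the scene. Friction and masses are not known exactly. Their poses are not given: they have to be found in the camera images.
- pulley_a_center (a point): centre of the bare aluminium grooved wheel of a sash pulley, on its axle, 42 mm above the underside of its plate. The wheel, 60 mm across, 28 mm thick, lies flat, 28 to 56 mm above that underside; grip it from above across its rim. The three pulleys look alike, in no fixed order. z up the axle, x along the plate's long side (does not turn with the wheel)
- pulley_a_wheel (a joint): wheel angle (rad) relative to its plate, counter-clockwise from above positive, within 0.05 of zero at the start. A good wheel turns lightly without end while the plate stays put; the binding one (one of the three) yields up to about 0.3 rad either way, then jams, so that the plate turns along with it, and stays about where it was turned to
- pulley_b_center (a point): centre of the bare aluminium grooved wheel of a sash pulley, on its axle, 42 mm above the underside of its plate. The wheel, 60 mm across, 28 mm thick, lies flat, 28 to 56 mm above that underside; grip it from above across its rim. The three pulleys look alike, in no fixed order. z up the axle, x along the plate's long side (does not turn with the wheel)
- pulley_b_wheel (a joint): wheel angle (rad) relative to its plate, counter-clockwise from above positive, within 0.05 of zero at the start. A good wheel turns lightly without end while the plate stays put; the binding one (one of the three) yields up to about 0.3 rad either way, then jams, so that the plate turns along with it, and stays about where it was turned to
- pulley_c_center (a point): centre of the bare aluminium grooved wheel of a sash pulley, on its axle, 42 mm above the underside of its plate. The wheel, 60 mm across, 28 mm thick, lies flat, 28 to 56 mm above that underside; grip it from above across its rim. The three pulleys look alike, in no fixed order. z up the axle, x along the plate's long side (does not turn with the wheel)
- pulley_c_wheel (a joint): wheel angle (rad) relative to its plate, counter-clockwise from above positive, within 0.05 of zero at the start. A good wheel turns lightly without end while the plate stays put; the binding one (one of the three) yields up to about 0.3 rad either way, then jams, so that the plate turns along with it, and stays about where it was turned to
- pulley_a: this loose sash pulley, 0.5 to 0.75 kg: flat steel mounting plate 110 x 64 x 8 mm with an upright axle in its middle that carries the wheel, 64 mm high in all; origin at the centre of the plate's underside, z up, x along the 110 mm side
- pulley_b: this loose sash pulley, 0.5 to 0.75 kg: flat steel mounting plate 110 x 64 x 8 mm with an upright axle in its middle that carries the wheel, 64 mm high in all; origin at the centre of the plate's underside, z up, x along the 110 mm side
- pulley_c: this loose sash pulley, 0.5 to 0.75 kg: flat steel mounting plate 110 x 64 x 8 mm with an upright axle in its middle that carries the wheel, 64 mm high in all; origin at the centre of the plate's underside, z up, x along the 110 mm side
- tray: reject tray of grey plastic, open at the top, fixed to the bench: 190 mm (x) by 210 mm (y) outside, walls 5 mm thick, rim 40 mm high, floor about 5 mm thick; origin at the centre of its underside, on the bench, z up
- stain_bottle: brown dropper bottle with a blue bulb, 38 mm across, 104 mm tall, loose bystander; origin at the centre of its underside
- phone: black slab phone lying flat, 61 x 115 x 12 mm, loose bystander; origin at the centre of its underside, long side along y
- dish: clear round covered dish, 66 mm across, 16 mm high, loose bystander; origin at the centre of its underside
Mind the look-alikes: they are no part of the job. Leave any orange or purple look-alike of the pulley_a alone.

How it is judged:
By the outcome, as a careful person would: the job done as asked, in the order asked, and still so for the second after the job is handed in, with the robot touching nothing.
It also fails if it takes over 72 s, if anything falls off the work surface, if the arm or the gripper's body presses on something with over 40 N, if the wrist force passes 120 N, or if a joint passes its speed limit or range.

ROBOT

A 6-joint arm with a two-finger parallel gripper is mounted at the origin on a cart in front of the work surface, level with it; the furniture and walls round the work are solid. World frame = base frame: x ahead of the robot, y to its left, z up, the work surface at z = 0. Lengths are in m, angles in rad, forces in N, time in s.
With the tool pointing down it reaches from about 0.25 to 0.775 m from the base axis. Payload 4 kg.
Tool frame: the origin (TCP) lies on the centre line of the jaws, within the pads' length; the fingertips stand 25 mm ahead of it and the grasp point (between the pads) lies 6 mm ahead of it; z points along the fingers, y is the line along which they close (so a half turn about z gives the same grasp; the last joint's range is limited). The gripper opens to 94 mm and grips with 3 to 60 N. Pads are 16 mm wide; open, the fingers measure 119 mm over their backs; the gripper's body (75 mm by 177 mm) begins 78 mm behind the grasp point.
Start: joints at [1.222, 0.087, 1.371, -0, 1.684, -0.103], TCP at [0.134, 0.533, 0.231] pointing down, gripper open.
Joint ranges: [-3.1, 3.1], [-0.76, 2.03], [0.27, 2.55], [-1.08, 4.22], [0.17, 2.65], [-2.57, 2.57]. Speed limits (rad/s): [2.79, 2.79, 3.14, 3.14, 3.14, 3.14].

INTERFACE

Orientations are given as [roll, pitch, yaw] about the fixed x, y, z axes, in that order (R = Rz(yaw) Ry(pitch) Rx(roll)).
In Python, from bench import robot, imaging gives the robot as it stands. The module is installed in compiled form; this text tells all that it offers.
- The arm moves only by the tool drive_tool, never from a script. Its argument "series" is a list of rows, each a list of 3 entries, a list of its own where there are three numbers: the finger opening in m, from 0 to 0.094, then the shift along the tool's x, y, z in m, then the turn, a rotation vector about the tool's x, y, z in rad. A call has 1 to 5 rows; each row is the pose to reach, as a shift and turn from the pose commanded when the call began, along the tool's axes at that moment; what a row does not reach only later rows make up. A row lasts 1/8 s, in which the tool goes at most 62.5 mm and 10.7 degrees, less where a joint would pass 70% of its speed; a pose out of reach is approached as far as the arm can. A call with a gripper value outside its range is refused whole. The fingers move at their own pace and stop on an object; the grip force is fixed at half the most. Time passes only in rows, so rows that repeat a pose let the fingers close. It gives the time, the measured TCP pose, the force, the opening and the grip force at its end, in the units of the state.
- robot.get_obs(): the state, without advancing time (a new reading comes with each control period).
- imaging.snapshot(name): name is "side" or "top" or "wrist"; returns the picture (420x560x3 uint8, red, green, blue); there is no depth.
- imaging.get_calibration(name): a dict with "intrinsics" (3x3 intrinsics, pixels), "position" and "rotation" of the camera in the world. Camera axes: x right, y up, looking along -z (the intrinsics and any distortion apply to the point x, -y, -z); pixel columns grow to the right and rows downward; lengths in m; the calibration is good to about 2 mm. A picture is of the moment at which its call begins: read the wrist's pose just before it. get_calibration takes no time and is no camera call; for the wrist camera it gives the pose at the moment of the call.
- robot.close_job(): hands the job in; it is judged then, once.
The state is a dict: "time": time; "joint_positions": joint angles; "qvel": joint speeds; "joint_torque": joint torques, N m; "tool_pos": TCP position; "ee_rot": TCP orientation; "wrist_force": force on the tool from outside, world axes, zero at the start; "wrist_torque": the same for the moment, N m; "width": finger opening in m; "finger_force": force on a finger pad.
Only numpy, scipy, OpenCV 4.12 (cv2) and the standard library are available. Lean on these libraries where they do the work, as an engineer would, in place of code of your own. Each camera call takes 0.05 s, during which the arm holds its last target. There are 200 camera calls.

## Working session

There is one attempt and no reset: what is moved stays moved. The work goes in short steps, Python scripts to look and compute and a tool call to move; the robot and the scene stay as the last step left them, time stands still between calls to the robot, and variables do not carry over. Pictures are saved under pics/ and viewed, at most 10 in all, crops included, and the job is handed in when it is done.

Besides the shell and the picture viewer there is one more tool, called as a command line: name --argument value ..., lists and objects as JSON in quotes. drive_tool: Moves the arm, as the interface text tells. Its arguments: {"type":"object","properties":{"series":{"type":"array"}},"required":["series"]}

```bash
mkdir -p pics; python3 - <<'E'
from bench import robot, imaging
import cv2, numpy as np
o=robot.get_obs(); print({k:np.round(v,3).tolist() for k,v in o.items()})
ims=[]
for n in("top","side"):
    c=imaging.get_calibration(n); print(n,c)
    im=imaging.snapshot(n)[:,:,::-1]; cv2.imwrite(f"pics/{n}0.png",im)
E
```

```text
{'time': 0.0, 'joint_positions': [1.222, 0.088, 1.372, 0.0, 1.684, -0.103], 'qvel': [0.0, 0.001, -0.001, -0.001, 0.001, -0.001], 'joint_torque': [-0.002, -34.02, -30.242, 0.072, 0.033, -0.0], 'tool_pos': [0.134, 0.533, 0.229], 'ee_rot': [-3.139, -0.0, 2.896], 'wrist_force': [0.307, 0.238, 0.627], 'wrist_torque': [0.009, 0.04, 0.024], 'finger_force': 0.0, 'width': 0.094}
top {'intrinsics': array([[458.00103716,   0.        , 284.9142959 ],
       [  0.        , 458.00103716, 214.75726226],
       [  0.        ,   0.        ,   1.        ]]), 'position': array([0.30697461, 0.0392048 , 1.35197023]), 'rotation': array([ 0.17390246, -0.00613023, -1.5953042 ])}
side {'intrinsics': array([[425.81039172,   0.        , 280.12540874],
       [  0.        , 425.81039172, 207.21793649],
       [  0.        ,   0.        ,   1.        ]]), 'position': array([ 0.322296  , -0.40196165,  0.9629679 ]), 'rotation': array([ 0.49313046, -0.01037718, -0.37498625])}
```

View pics/top0.png

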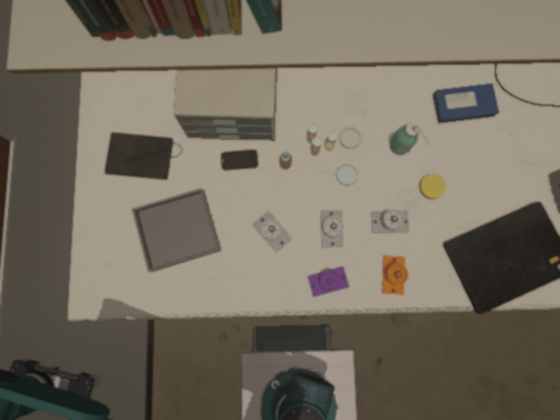

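View pics/side0.png

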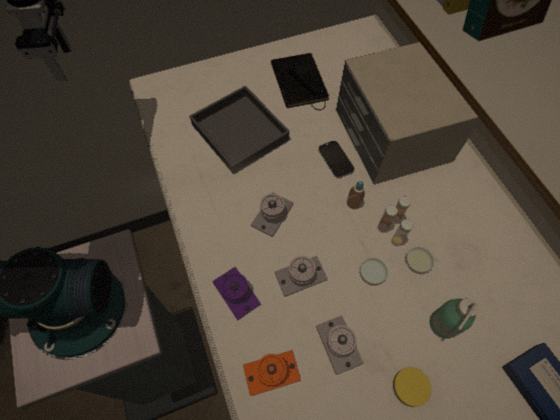

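The top view shows the grey pulleys at about (271,231), (332,228) and (391,221), the tray at (176,230), the phone at (240,160), the bottle at (286,159) and the dish at (347,175). The purple and orange look-alikes are at (328,281) and (395,274). The side view agrees.

```bash
cat > h.py <<'E'
from bench import robot, imaging
import cv2, numpy as np
from scipy.spatial.transform import Rotation as Ro
def ray(c,p):
    K=np.array(c["intrinsics"]); r=np.array(c["rotation"])
    R=r if r.shape==(3,3) else Ro.from_euler('xyz',r).as_matrix()
    u=np.linalg.inv(K)@np.array([p[0],p[1],1.]); d=R@np.array([u[0],-u[1],-u[2]])
    return np.array(c["position"]),d
def plane(c,p,z):
    o,d=ray(c,p); return o+d*(z-o[2])/d[2]
def proj(c,X):
    K=np.array(c["intrinsics"]); r=np.array(c["rotation"])
    R=r if r.shape==(3,3) else Ro.from_euler('xyz',r).as_matrix()
    v=R.T@(np.array(X)-c["position"]); q=K@np.array([v[0],-v[1],-v[2]]); return q[:2]/q[2]
def tri(c1,p1,c2,p2):
    o1,d1=ray(c1,p1);o2,d2=ray(c2,p2)
    t=np.linalg.lstsq(np.c_[d1,-d2],o2-o1,rcond=None)[0]
    a=o1+d1*t[0];b=o2+d2*t[1]; return (a+b)/2,np.linalg.norm(a-b)
def comps(bgr,roi,lo=70,hi=None):
    pass
E
python3 - <<'E'
from h import *
ct,cs=imaging.get_calibration("top"),imaging.get_calibration("side")
T=cv2.imread("pics/top0.png");S=cv2.imread("pics/side0.png")
for n,p,q in(("L",(271,230),(272,203)),("M",(333,226),(302,265)),("R",(394,219),(341,337))):
    print(n,tri(ct,p,cs,q))
hs=cv2.cvtColor(T,cv2.COLOR_BGR2LAB)
for n,(x,y) in dict(L=(272,231),M=(332,228),R=(391,221)).items():
    r=hs[y-30:y+30,x-32:x+32].astype(int); bgc=np.median(r.reshape(-1,3),0)
    m=(np.linalg.norm(r-bgc,axis=2)>18).astype(np.uint8)
    k,l,st,ce=cv2.connectedComponentsWithStats(m); i=1+np.argmax(st[1:,4])
    cn=cv2.findContours((l==i).astype(np.uint8),0,2)[0]; cn=max(cn,key=cv2.contourArea)
    pts=np.array([plane(ct,(a+x-32,b+y-30),0.008)[:2] for a,b in cn[:,0]])
    b=cv2.minAreaRect((pts*1000).astype(np.float32)); print(n,st[i],b)
for n,p,z in(("bottle",(286,160),.09),("phone",(240,160),.012),("dish",(347,175),.016)): print(n,plane(ct,p,z))
for p in((134,207),(204,190),(220,247),(150,270)): print("tray",plane(ct,p,.04))
v=np.hstack([cv2.resize(T[190:260,235:425],None,fx=4,fy=4,interpolation=3)]); cv2.imwrite("pics/crop.png",v)
E
```

```text
L (array([0.49331239, 0.06629572, 0.05577941]), np.float64(0.004267943809277975))
M (array([ 0.49835965, -0.11021714,  0.06520526]), np.float64(0.0024344333356959608))
R (array([ 0.51288408, -0.28437782,  0.06762003]), np.float64(0.0001410611109037643))
L [ 13  11  39  40 561] ((494.15179443359375, 65.3316650390625), (110.87328338623047, 65.29188537597656), 38.95063018798828)
M [ 20  12  23  38 634] ((498.2525634765625, -110.49152374267578), (65.3669204711914, 110.82926940917969), 87.83602142333984)
R [ 12  18  38  24 610] ((518.3277587890625, -285.1294860839844), (111.29276275634766, 69.36925506591797), 88.64395904541016)
bottle [0.68717747 0.01904278 0.09      ]
phone [0.71383766 0.15725579 0.012     ]
dish [ 0.65849914 -0.16455     0.016     ]
tray [0.57041063 0.46417965 0.04      ]
tray [0.6164617  0.26097933 0.04      ]
tray [0.44762108 0.21410451 0.04      ]
tray [0.38676853 0.4128907  0.04      ]
```

View pics/crop.png

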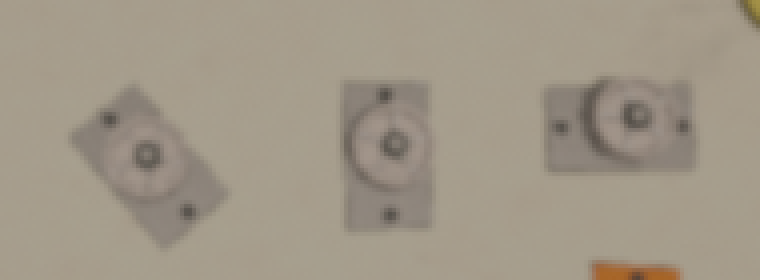

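The plates fit at L (0.494, 0.065), M (0.498, -0.110) and R (0.514, -0.284). The axle tops triangulate to about 0.056–0.068, against 0.064 expected, and the plate sizes come out at about 111 x 65. Next I'll go above L and refine with the wrist camera.

```bash
cat >> h.py <<'E'
def go(x,y,z,yaw,o=None):
    o=o or robot.get_obs(); R=Ro.from_euler('xyz',o["ee_rot"])
    G=Ro.from_euler('xyz',[np.pi,0,yaw])
    s=R.inv().apply(np.array([x,y,z])-o["tool_pos"]); w=(R.inv()*G).as_rotvec()
    print("t",round(float(o["time"]),2),"shift",np.round(s,3),"turn",np.round(w,3))
E
python3 -c "
from h import *
go(.494,.065,.18,2.2)"
```

```text
t 0.1 shift [-0.463 -0.366  0.05 ] turn [-0.002  0.     0.696]
```

drive_tool --series '[[0.094,[-0.046,-0.037,0.0],[0,0,0.1]],[0.094,[-0.092,-0.074,0.0],[0,0,0.2]],[0.094,[-0.138,-0.11,0.0],[0,0,0.3]],[0.094,[-0.185,-0.146,0.0],[0,0,0.4]],[0.094,[-0.231,-0.183,0.0],[0,0,0.5]]]'

```text
time: 0.72
tool_pos: [0.314, 0.2981, 0.2301]
ee_rot: [-3.141, -0.0, 2.393]
wrist_force: [-0.5, 0.7, -0.3]
width: 0.0939
finger_force: 0.0
```

```bash
python3 -c "
from h import *
go(.494,.065,.18,2.2)"
```

```text
t 0.72 shift [-0.291 -0.048  0.05 ] turn [-0.     0.     0.193]
```

drive_tool --series '[[0.094,[-0.06,-0.01,0.01],[0,0,0.05]],[0.094,[-0.12,-0.02,0.02],[0,0,0.1]],[0.094,[-0.18,-0.03,0.03],[0,0,0.15]],[0.094,[-0.24,-0.04,0.04],[0,0,0.193]],[0.094,[-0.291,-0.048,0.05],[0,0,0.193]]]'

```text
time: 1.35
tool_pos: [0.4953, 0.065, 0.1797]
ee_rot: [-3.141, -0.0, 2.201]
wrist_force: [0.1, -0.2, 0.6]
width: 0.0943
finger_force: 0.0
```

```bash
python3 - <<'E'
from h import *
c=imaging.get_calibration("wrist"); im=imaging.snapshot("wrist")[:,:,::-1]; cv2.imwrite("pics/w1.png",im)
print(c); go(.494,.065,.05,2.2)
print(proj(c,[.494,.065,.064]),proj(c,[.494,.065,.056]))
E
```

```text
{'intrinsics': array([[347.16845608,   0.        , 275.84818732],
       [  0.        , 347.16845608, 209.91415016],
       [  0.        ,   0.        ,   1.        ]]), 'position': array([0.4572789 , 0.11926767, 0.3332742 ]), 'rotation': array([-0.23511076,  0.0007641 ,  0.63026928])}
t 1.4 shift [0.006 0.    0.128] turn [-0.004  0.003 -0.003]
[273.20268023 211.10884469] [273.28237071 208.80531734]
```

View pics/w1.png

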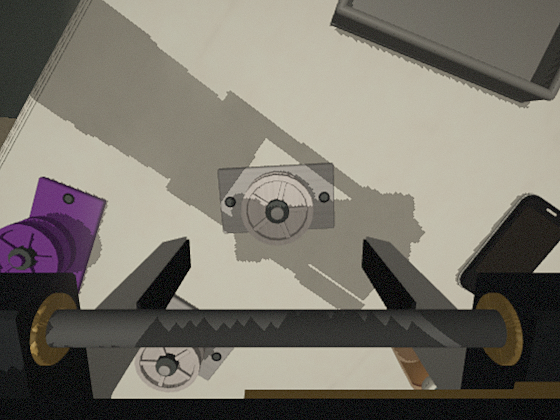

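The wrist view shows L's axle top at (276,211), against a prediction of (273,211), so the agreement is within 2–3 mm. I'll refine it from a settled frame.

```bash
cat >> h.py <<'E'
def hub(name,guess,win=45):
    """refine axle centre from wrist view: wheel-rim circle + dark hub ring"""
    c=imaging.get_calibration("wrist"); im=imaging.snapshot("wrist")[:,:,::-1]; cv2.imwrite(f"pics/{name}.png",im)
    g=cv2.cvtColor(im.copy(),cv2.COLOR_BGR2GRAY); p=proj(c,[*guess,.064]).round().astype(int)
    r=g[max(p[1]-win,0):p[1]+win,max(p[0]-win,0):p[0]+win]; off=np.maximum(p-win,0)
    d=np.abs(np.dot(np.linalg.norm(np.array(c["position"])-[*guess,.064]),1))
    s=347/d
    for lab,rad,z in(("hub",.008,.064),("rim",.030,.056)):
        k=cv2.HoughCircles(r,cv2.HOUGH_GRADIENT_ALT if 0 else cv2.HOUGH_GRADIENT,1,20,param1=120,param2=8,minRadius=int(rad*s*.8),maxRadius=int(rad*s*1.2))
        if k is not None:
            for q in k[0][:2]: print(lab,q[:2]+off,"r_mm",q[2]/s*1000,plane(c,q[:2]+off,z).round(4))
    m=(r<95).astype(np.uint8); n,l,st,ce=cv2.connectedComponentsWithStats(m)
    for i in range(1,n):
        if 40<st[i,4]<900: print("dark",st[i],plane(c,ce[i]+off,.064).round(4))
E
python3 -c "
from h import *
hub('w1b',(.494,.065)); go(.494,.065,.05,2.2)"
```

```text
hub [277.5 202.5] r_mm 8.127729349345516 [0.4947 0.0678 0.064 ]
hub [293.5 190.5] r_mm 8.995738812257786 [0.4992 0.0829 0.064 ]
rim [275.5 201.5] r_mm 25.409018097427712 [0.4939 0.0661 0.056 ]
rim [240.5 192.5] r_mm 25.330106299099604 [0.4667 0.0555 0.056 ]
dark [ 0 31  7 12 70] [0.4633 0.0511 0.064 ]
dark [ 36  33  25  25 352] [0.4961 0.0668 0.064 ]
dark [62 45 17 26 50] [0.5188 0.0674 0.064 ]
dark [28 65 31 10 64] [0.5052 0.0464 0.064 ]
t 1.45 shift [0.002 0.    0.128] turn [-0.004 -0.001 -0.003]
```

```bash
python3 -c "
from h import *
go(.4948,.0665,.05,2.2)"
```

```text
t 1.45 shift [0.003 0.002 0.128] turn [-0.004 -0.001 -0.003]
```

drive_tool --series '[[0.094,[0.003,0.002,0.05],[0,0,0]],[0.094,[0.003,0.002,0.1],[0,0,0]],[0.094,[0.003,0.002,0.128],[0,0,0]],[0.075,[0.003,0.002,0.128],[0,0,0]],[0.066,[0.003,0.002,0.128],[0,0,0]]]'

```text
time: 2.08
tool_pos: [0.4952, 0.0711, 0.0539]
ee_rot: [3.14, 0.001, 2.203]
wrist_force: [-0.5, -1.0, -0.4]
width: 0.0774
finger_force: 0.0
```

drive_tool --series '[[0.06,[0,0,0],[0,0,0]],[0.05,[0,0,0],[0,0,0]],[0.05,[0,0,0],[0,0,0]],[0.05,[0,0,0],[0,0,0]]]'

```text
time: 2.58
tool_pos: [0.4942, 0.0698, 0.0541]
ee_rot: [-3.14, 0.001, 2.203]
wrist_force: [-4.2, -1.6, 4.9]
width: 0.0591
finger_force: 30.0
```

drive_tool --series '[[0.05,[0,0,0],[0,0,0.16]],[0.05,[0,0,0],[0,0,0.33]],[0.05,[0,0,0],[0,0,0.5]],[0.05,[0,0,0],[0,0,0.67]],[0.05,[0,0,0],[0,0,0.84]]]'

```text
time: 3.2
tool_pos: [0.497, 0.0709, 0.0545]
ee_rot: [3.135, -0.002, 1.357]
wrist_force: [3.5, 0.4, -0.7]
width: 0.0596
finger_force: 30.0
```

drive_tool --series '[[0.05,[0,0,0],[0,0,0.12]],[0.05,[0,0,0],[0,0,0.18]],[0.05,[0,0,0],[0,0,0.18]]]'

```text
time: 3.58
tool_pos: [0.4969, 0.0709, 0.0544]
ee_rot: [3.136, -0.003, 1.183]
wrist_force: [3.5, 0.4, 2.9]
width: 0.0595
finger_force: 30.0
```

```bash
python3 -c "
from h import *
o=robot.get_obs();print({k:np.round(o[k],3).tolist() for k in('wrist_force','wrist_torque','tool_pos','ee_rot','joint_positions')})
cv2.imwrite('pics/w2.png',imaging.snapshot('wrist')[:,:,::-1])"
```

```text
{'wrist_force': [3.522, 0.384, 2.908], 'wrist_torque': [0.06, -0.438, -0.017], 'tool_pos': [0.497, 0.071, 0.054], 'ee_rot': [3.136, -0.003, 1.183], 'joint_positions': [0.028, 0.082, 1.736, 0.001, 1.317, 0.416]}
```

View pics/w2.png

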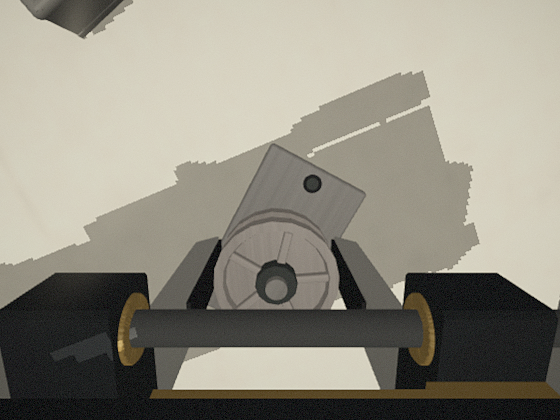

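The plate stayed put while the wheel turned, with torque about 0: in the image its long side is about 60° from the jaw line, and it was 0° before. So L is good. Releasing and going to M.

drive_tool --series '[[0.07,[0,0,0],[0,0,0]],[0.094,[0,0,0],[0,0,0]],[0.094,[0,0,0],[0,0,0]],[0.094,[0,0,-0.05],[0,0,0]],[0.094,[0,0,-0.11],[0,0,0]]]'

```text
time: 4.25
tool_pos: [0.4927, 0.0706, 0.1616]
ee_rot: [-3.136, 0.002, 1.183]
wrist_force: [0.7, 0.4, -0.2]
width: 0.0942
finger_force: 0.0
```

```bash
python3 -c "
from h import *
go(.498,-.110,.17,.85)"
```

```text
t 4.25 shift [-0.165  0.073 -0.008] turn [-0.005  0.003  0.333]
```

drive_tool --series '[[0.094,[-0.05,0.022,-0.008],[0,0,0.1]],[0.094,[-0.1,0.044,-0.008],[0,0,0.2]],[0.094,[-0.15,0.066,-0.008],[0,0,0.3]],[0.094,[-0.165,0.073,-0.008],[0,0,0.333]],[0.094,[-0.165,0.073,-0.008],[0,0,0.333]]]'

```text
time: 4.88
tool_pos: [0.4992, -0.1099, 0.17]
ee_rot: [-3.14, -0.0, 0.849]
wrist_force: [0.7, -0.1, -0.9]
width: 0.0941
finger_force: 0.0
```

```bash
python3 -c "
from h import *
hub('w3',(.498,-.110)); go(.498,-.110,.05,.85)
ct=imaging.get_calibration('top');T=imaging.snapshot('top')[:,:,::-1]
cv2.imwrite('pics/top1.png',T)
"
```

```text
hub [277.5 213.5] r_mm 8.821551360938033 [ 0.5029 -0.1091  0.064 ]
hub [240.5 231.5] r_mm 7.970349450937383 [ 0.4717 -0.1009  0.064 ]
rim [278.5 214.5] r_mm 28.244441706020844 [ 0.5017 -0.1118  0.056 ]
rim [258.5 217.5] r_mm 24.839631114127982 [ 0.4881 -0.1031  0.056 ]
dark [ 0  0 33 30 44] [ 0.4977 -0.0769  0.064 ]
dark [ 38  29  26  26 357] [ 0.5034 -0.1098  0.064 ]
dark [ 9 54 12 13 96] [ 0.4714 -0.1028  0.064 ]
dark [46 60 30 12 58] [ 0.4951 -0.1312  0.064 ]
t 4.92 shift [-0.002 -0.     0.12 ] turn [-0.002 -0.     0.   ]
```

View pics/w3.png

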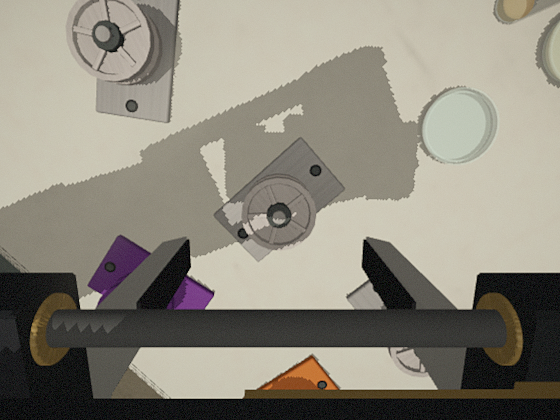

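The wrist view shows M's hub at (278,214). The jaw midline is at column 276, so it sits about 2 mm toward +tool y. Descending with that correction.

drive_tool --series '[[0.094,[0,0.002,0.05],[0,0,0]],[0.094,[0,0.002,0.1],[0,0,0]],[0.094,[0,0.002,0.12],[0,0,0]],[0.075,[0,0.002,0.12],[0,0,0]],[0.066,[0,0.002,0.12],[0,0,0]]]'

```text
time: 5.6
tool_pos: [0.5021, -0.1103, 0.0519]
ee_rot: [3.14, -0.001, 0.852]
wrist_force: [0.6, -0.1, 1.1]
width: 0.0778
finger_force: 0.0
```

drive_tool --series '[[0.06,[0,0,0],[0,0,0]],[0.05,[0,0,0],[0,0,0]],[0.05,[0,0,0],[0,0,0]],[0.05,[0,0,0],[0,0,0]]]'

```text
time: 6.1
tool_pos: [0.5015, -0.1107, 0.0519]
ee_rot: [3.141, -0.002, 0.85]
wrist_force: [-0.9, 1.8, 6.8]
width: 0.0592
finger_force: 30.0
```

drive_tool --series '[[0.05,[0,0,0],[0,0,-0.16]],[0.05,[0,0,0],[0,0,-0.33]],[0.05,[0,0,0],[0,0,-0.5]],[0.05,[0,0,0],[0,0,-0.67]],[0.05,[0,0,0],[0,0,-0.84]]]'

```text
time: 6.72
tool_pos: [0.5019, -0.1112, 0.0519]
ee_rot: [3.139, 0.001, 1.695]
wrist_force: [-0.4, 1.4, 4.6]
width: 0.0593
finger_force: 30.0
```

drive_tool --series '[[0.05,[0,0,0],[0,0,-0.12]],[0.05,[0,0,0],[0,0,-0.18]],[0.05,[0,0,0],[0,0,-0.18]]]'

```text
time: 7.1
tool_pos: [0.5019, -0.1114, 0.0519]
ee_rot: [3.14, 0.001, 1.869]
wrist_force: [-0.1, 1.1, 5.4]
width: 0.0594
finger_force: 30.0
```

```bash
python3 -c "
from h import *
o=robot.get_obs();print({k:np.round(o[k],3).tolist() for k in('wrist_force','wrist_torque','tool_pos','ee_rot','joint_positions')})
cv2.imwrite('pics/w4.png',imaging.snapshot('wrist')[:,:,::-1])"
```

```text
{'wrist_force': [-0.078, 1.072, 5.366], 'wrist_torque': [0.146, 0.347, 0.025], 'tool_pos': [0.502, -0.111, 0.052], 'ee_rot': [3.14, 0.001, 1.869], 'joint_positions': [-0.329, 0.113, 1.707, 0.0, 1.318, -0.627]}
```

View pics/w4.png

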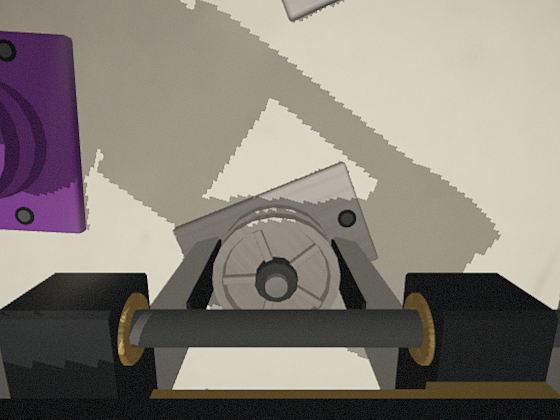

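The plate's long side now rises right by about 21° in the image. A plate that stayed put would fall right by about 19°, so it turned about 40° with the wheel: M binds. I'll still try R before moving M.

drive_tool --series '[[0.07,[0,0,0],[0,0,0]],[0.094,[0,0,0],[0,0,0]],[0.094,[0,0,0],[0,0,0]],[0.094,[0,0,-0.05],[0,0,0]],[0.094,[0,0,-0.11],[0,0,0]]]'

```text
time: 7.78
tool_pos: [0.4998, -0.1107, 0.1597]
ee_rot: [-3.138, -0.003, 1.87]
wrist_force: [1.0, -0.9, 0.1]
width: 0.0939
finger_force: 0.0
```

```bash
python3 -c "
from h import *
go(.516,-.285,.17,1.6)"
```

```text
t 7.78 shift [-0.171 -0.036 -0.011] turn [-0.004 -0.002  0.27 ]
```

drive_tool --series '[[0.094,[-0.05,-0.01,-0.01],[0,0,0.08]],[0.094,[-0.1,-0.021,-0.01],[0,0,0.16]],[0.094,[-0.15,-0.031,-0.01],[0,0,0.24]],[0.094,[-0.171,-0.036,-0.01],[0,0,0.27]],[0.094,[-0.171,-0.036,-0.01],[0,0,0.27]]]'

```text
time: 8.4
tool_pos: [0.5167, -0.2856, 0.1697]
ee_rot: [-3.141, -0.001, 1.598]
wrist_force: [0.7, 0.3, -1.1]
width: 0.094
finger_force: 0.0
```

```bash
python3 -c "
from h import *
hub('w5',(.515,-.285)); go(.515,-.285,.05,1.6)
"
```

```text
hub [275.5 216.5] r_mm 8.795841991545231 [ 0.5178 -0.2857  0.064 ]
hub [297.5 249.5] r_mm 7.0212428207719855 [ 0.5359 -0.3121  0.064 ]
rim [278.5 213.5] r_mm 26.54184105749602 [ 0.5201 -0.2852  0.056 ]
rim [274.5 243.5] r_mm 24.767238943435444 [ 0.5176 -0.3104  0.056 ]
dark [ 19   2  61  19 160] [ 0.5175 -0.2571  0.064 ]
dark [ 37  31  25  26 390] [ 0.518  -0.2838  0.064 ]
dark [18 38 11 28 42] [ 0.4969 -0.2929  0.064 ]
dark [67 40 14 29 56] [ 0.5386 -0.2938  0.064 ]
dark [31 67 33  8 73] [ 0.5171 -0.3067  0.064 ]
t 8.45 shift [-0.001 -0.002  0.12 ] turn [-0.001 -0.002  0.   ]
```

View pics/w5.png

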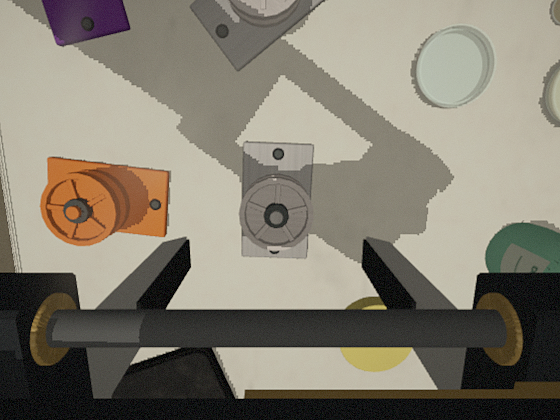

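R's hub is at (276,215), centred on the jaw line, with the orange look-alike well clear. Testing it.

drive_tool --series '[[0.094,[0,0.0,0.05],[0,0,0]],[0.094,[0,0.0,0.1],[0,0,0]],[0.094,[0,0.0,0.12],[0,0,0]],[0.075,[0,0.0,0.12],[0,0,0]],[0.066,[0,0.0,0.12],[0,0,0]]]'

```text
time: 9.07
tool_pos: [0.518, -0.2844, 0.0521]
ee_rot: [3.139, 0.001, 1.601]
wrist_force: [-0.2, -0.8, -0.4]
width: 0.077
finger_force: 0.0
```

drive_tool --series '[[0.06,[0,0,0],[0,0,0]],[0.05,[0,0,0],[0,0,0]],[0.05,[0,0,0],[0,0,0]],[0.05,[0,0,0],[0,0,0]]]'

```text
time: 9.57
tool_pos: [0.5169, -0.2854, 0.0521]
ee_rot: [3.141, 0.001, 1.6]
wrist_force: [-3.4, 0.5, 5.8]
width: 0.0598
finger_force: 30.0
```

drive_tool --series '[[0.05,[0,0,0],[0,0,0.16]],[0.05,[0,0,0],[0,0,0.33]],[0.05,[0,0,0],[0,0,0.5]],[0.05,[0,0,0],[0,0,0.67]],[0.05,[0,0,0],[0,0,0.84]]]'

```text
time: 10.2
tool_pos: [0.5177, -0.2858, 0.0522]
ee_rot: [3.139, -0.001, 0.754]
wrist_force: [-0.3, -1.0, 4.5]
width: 0.0594
finger_force: 30.0
```

drive_tool --series '[[0.05,[0,0,0],[0,0,0.12]],[0.05,[0,0,0],[0,0,0.18]],[0.05,[0,0,0],[0,0,0.18]]]'

```text
time: 10.58
tool_pos: [0.5178, -0.2859, 0.0521]
ee_rot: [3.139, -0.001, 0.58]
wrist_force: [-1.2, -1.4, 6.2]
width: 0.0597
finger_force: 30.0
```

drive_tool --series '[[0.07,[0,0,0],[0,0,0]],[0.094,[0,0,0],[0,0,0]],[0.094,[0,0,0],[0,0,0]],[0.094,[0,0,-0.05],[0,0,0]],[0.094,[0,0,-0.11],[0,0,0]]]'

```text
time: 11.2
tool_pos: [0.5159, -0.2842, 0.1593]
ee_rot: [-3.137, 0.002, 0.58]
wrist_force: [0.4, -0.4, 0.4]
width: 0.0938
finger_force: 0.0
```

```bash
python3 -c "
from h import *
go(.502,-.111,.17,1.4)
cv2.imwrite('pics/w6.png',imaging.snapshot('wrist')[:,:,::-1])"
```

```text
t 11.2 shift [ 0.083 -0.153 -0.01 ] turn [-0.005 -0.    -0.82 ]
```

View pics/w6.png

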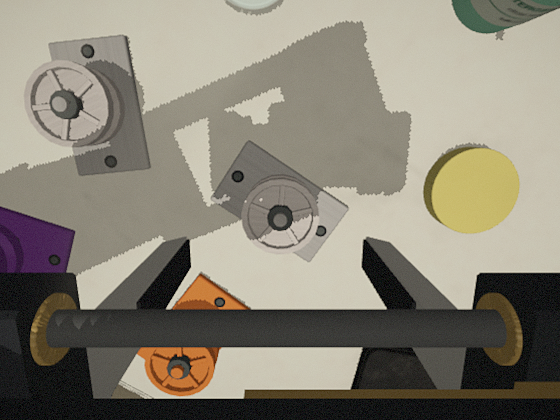

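R's plate did not move: its long side falls right at about 33°, as a plate at rest should, so R is good. M's plate now lies at a yaw of about 41°. Going back to M.

drive_tool --series '[[0.094,[0.02,-0.038,-0.01],[0,0,-0.17]],[0.094,[0.04,-0.076,-0.01],[0,0,-0.34]],[0.094,[0.062,-0.115,-0.01],[0,0,-0.51]],[0.094,[0.083,-0.153,-0.01],[0,0,-0.68]],[0.094,[0.083,-0.153,-0.01],[0,0,-0.72]]]'

```text
time: 11.88
tool_pos: [0.5023, -0.1087, 0.1703]
ee_rot: [-3.142, -0.001, 1.306]
wrist_force: [0.0, -0.4, 1.2]
width: 0.094
finger_force: 0.0
```

drive_tool --series '[[0.094,[0,0,0],[0,0,0]]]'

```text
time: 12.0
tool_pos: [0.5026, -0.111, 0.1703]
ee_rot: [3.142, -0.0, 1.301]
wrist_force: [0.3, 0.3, -0.1]
width: 0.0936
finger_force: 0.0
```

```bash
python3 -c "
from h import *
hub('w7',(.502,-.111)); go(.502,-.111,.05,1.3)
"
```

```text
hub [261.5 235.5] r_mm 8.821552953921088 [ 0.489  -0.1232  0.064 ]
hub [276.5 213.5] r_mm 8.821552953921088 [ 0.5051 -0.1092  0.064 ]
rim [275.5 208.5] r_mm 26.542041202997165 [ 0.5049 -0.107   0.056 ]
rim [235.5 187.5] r_mm 35.13145008510733 [ 0.4793 -0.0824  0.056 ]
dark [ 37  32  25  26 372] [ 0.5047 -0.1108  0.064 ]
dark [60 51 19 21 41] [ 0.5165 -0.1305  0.064 ]
dark [26 63 29 12 49] [ 0.4921 -0.1299  0.064 ]
dark [16 65 10  9 48] [ 0.477  -0.1255  0.064 ]
t 12.05 shift [ 0.    -0.001  0.12 ] turn [-0.    -0.    -0.001]
```

drive_tool --series '[[0.094,[0,0.001,0.05],[0,0,0]],[0.094,[0,0.001,0.1],[0,0,0]],[0.094,[0,0.001,0.12],[0,0,0]],[0.075,[0,0.001,0.12],[0,0,0]],[0.066,[0,0.001,0.12],[0,0,0]]]'

```text
time: 12.68
tool_pos: [0.5045, -0.1125, 0.0516]
ee_rot: [3.139, 0.0, 1.299]
wrist_force: [0.7, 0.2, 0.3]
width: 0.0775
finger_force: 0.0
```

drive_tool --series '[[0.06,[0,0,0],[0,0,0]],[0.05,[0,0,0],[0,0,0]],[0.05,[0,0,0],[0,0,0]],[0.05,[0,0,0],[0,0,0]]]'

```text
time: 13.18
tool_pos: [0.5034, -0.1119, 0.0518]
ee_rot: [-3.141, 0.0, 1.3]
wrist_force: [-4.4, 0.3, 5.6]
width: 0.06
finger_force: 30.0
```

drive_tool --series '[[0.05,[0,0,-0.01],[0,0,0]],[0.05,[0,0,-0.04],[0,0,0]],[0.05,[0,0,-0.075],[0,0,0]],[0.05,[0,0,-0.11],[0,0,0]],[0.05,[0,0,-0.14],[0,0,0]]]'

```text
time: 13.8
tool_pos: [0.5034, -0.1116, 0.1909]
ee_rot: [-3.141, -0.0, 1.3]
wrist_force: [0.3, -0.6, -7.0]
width: 0.0591
finger_force: 30.0
```

```bash
python3 -c "
from h import *
go(.505,.338,.19,2.4); o=robot.get_obs(); print(o['tool_pos'],o['wrist_force'],o['wrist_torque'],o['width'])"
```

```text
t 13.8 shift [ 0.434 -0.119  0.001] turn [-0.0e+00 -1.0e-03 -1.1e+00]
[ 0.50337217 -0.11163019  0.1908723 ] [ 0.315492   -0.64581039 -7.02510503] [-0.10732886  0.07292597  0.04455733] 0.05907142973949226
```

drive_tool --series '[[0.05,[0.02,-0.005,0],[0,0,-0.05]],[0.05,[0.06,-0.016,0],[0,0,-0.15]],[0.05,[0.105,-0.029,0],[0,0,-0.26]],[0.05,[0.15,-0.041,0],[0,0,-0.38]],[0.05,[0.195,-0.053,0],[0,0,-0.5]]]'

```text
time: 14.42
tool_pos: [0.5041, 0.0917, 0.1894]
ee_rot: [-3.14, -0.0, 1.804]
wrist_force: [0.7, 1.0, -5.6]
width: 0.0594
finger_force: 30.0
```

```bash
python3 -c "
from h import *
go(.505,.338,.19,2.4)"
```

```text
t 14.43 shift [ 0.239  0.058 -0.001] turn [-0.001 -0.001 -0.596]
```

drive_tool --series '[[0.05,[0.05,0.012,0],[0,0,-0.12]],[0.05,[0.1,0.024,0],[0,0,-0.24]],[0.05,[0.15,0.036,0],[0,0,-0.36]],[0.05,[0.195,0.047,0],[0,0,-0.48]],[0.05,[0.225,0.054,0],[0,0,-0.56]]]'

```text
time: 15.05
tool_pos: [0.5053, 0.3238, 0.1889]
ee_rot: [-3.14, -0.001, 2.365]
wrist_force: [-0.1, -1.5, -5.5]
width: 0.0598
finger_force: 30.0
```

drive_tool --series '[[0.05,[0.01,0.008,0],[0,0,-0.036]],[0.05,[0.01,0.008,0],[0,0,-0.036]]]'

```text
time: 15.3
tool_pos: [0.5043, 0.3343, 0.1894]
ee_rot: [-3.139, -0.0, 2.396]
wrist_force: [-0.4, -0.5, -5.6]
width: 0.0593
finger_force: 30.0
```

```bash
python3 - <<'E'
from h import *
go(.505,.338,.06,2.4)
c=imaging.get_calibration("top"); T=imaging.snapshot("top")[:,:,::-1].copy(); cv2.imwrite("pics/top2.png",T)
W=imaging.snapshot("wrist")[:,:,::-1].copy(); cw=imaging.get_calibration("wrist")
p=proj(c,[.505,.338,.04]); print(p)
# L and R plates vs start
hs=cv2.cvtColor(T,cv2.COLOR_BGR2LAB)
for n,(x,y) in dict(L=(272,231),R=(391,221)).items():
    r=hs[y-30:y+30,x-32:x+32].astype(int); bgc=np.median(r.reshape(-1,3),0)
    m=(np.linalg.norm(r-bgc,axis=2)>18).astype(np.uint8)
    k,l,st,ce=cv2.connectedComponentsWithStats(m); i=1+np.argmax(st[1:,4])
    cn=max(cv2.findContours((l==i).astype(np.uint8),0,2)[0],key=cv2.contourArea)
    pts=np.array([plane(c,(a+x-32,b+y-30),0.008)[:2] for a,b in cn[:,0]])
    print(n,cv2.minAreaRect((pts*1000).astype(np.float32)))
a=T[150:290,110:310]; cv2.imwrite("pics/v.png",np.hstack([cv2.resize(a,(500,350)),cv2.resize(W,(300,225))[np.r_[0:225,[224]*125]]]))
E
```

```text
t 15.3 shift [0.002 0.003 0.129] turn [-0.002 -0.    -0.004]
[177.07053314 228.22480262]
L ((493.7804870605469, 66.85838317871094), (110.0001220703125, 65.19349670410156), 39.88980484008789)
R ((518.326171875, -285.1794128417969), (111.19283294677734, 69.36833190917969), 88.64396667480469)
```

View pics/v.png

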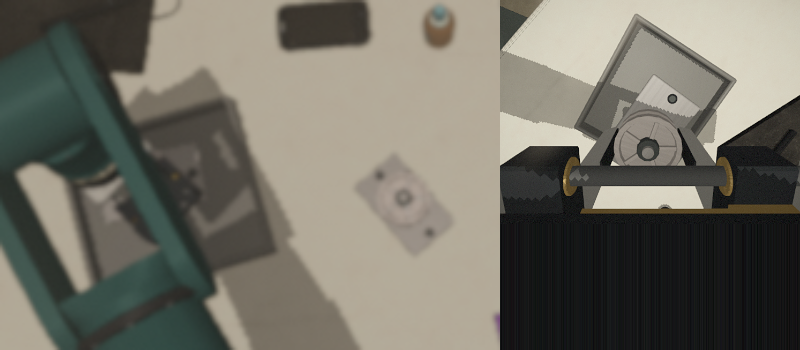

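The pulley hangs over the tray, roughly aligned with it. L and R measure where they were to within 1.5 mm. Lowering: touch expected at a TCP height of about 0.057.

drive_tool --series '[[0.05,[0.002,0.003,0.03],[0,0,0]],[0.05,[0.002,0.003,0.06],[0,0,0]],[0.05,[0.002,0.003,0.09],[0,0,0]],[0.05,[0.002,0.003,0.11],[0,0,0]],[0.05,[0.002,0.003,0.12],[0,0,0]]]'

```text
time: 16.02
tool_pos: [0.505, 0.3361, 0.0691]
ee_rot: [-3.139, -0.0, 2.394]
wrist_force: [-0.0, -0.6, -5.6]
width: 0.0594
finger_force: 30.0
```

drive_tool --series '[[0.05,[0,0,0.002],[0,0,0]],[0.05,[0,0,0.004],[0,0,0]],[0.05,[0,0,0.006],[0,0,0]],[0.05,[0,0,0.008],[0,0,0]],[0.05,[0,0,0.009],[0,0,0]]]'

```text
time: 16.65
tool_pos: [0.5054, 0.338, 0.0616]
ee_rot: [3.141, 0.0, 2.396]
wrist_force: [-0.1, -0.4, -6.6]
width: 0.0592
finger_force: 30.0
```

drive_tool --series '[[0.05,[0,0,0.001],[0,0,0]],[0.05,[0,0,0.002],[0,0,0]],[0.05,[0,0,0.003],[0,0,0]],[0.05,[0,0,0.003],[0,0,0]]]'

```text
time: 17.15
tool_pos: [0.5053, 0.3379, 0.0584]
ee_rot: [-3.141, -0.0, 2.396]
wrist_force: [0.2, 0.3, -6.1]
width: 0.0593
finger_force: 30.0
```

drive_tool --series '[[0.05,[0,0,0.0005],[0,0,0]],[0.05,[0,0,0.001],[0,0,0]],[0.05,[0,0,0.001],[0,0,0]]]'

```text
time: 17.52
tool_pos: [0.5053, 0.3379, 0.0574]
ee_rot: [3.142, -0.0, 2.396]
wrist_force: [-0.9, 0.3, -5.7]
width: 0.0596
finger_force: 30.0
```

drive_tool --series '[[0.05,[0,0,0.0005],[0,0,0]],[0.05,[0,0,0.001],[0,0,0]],[0.05,[0,0,0.001],[0,0,0]]]'

```text
time: 17.9
tool_pos: [0.5054, 0.338, 0.0569]
ee_rot: [3.141, 0.0, 2.396]
wrist_force: [-0.8, 0.1, -4.1]
width: 0.0595
finger_force: 30.0
```

Contact is starting, with the load down from about 6 N to 4 N. I'll go another 1 mm or so.

drive_tool --series '[[0.05,[0,0,0.0005],[0,0,0]],[0.05,[0,0,0.001],[0,0,0]],[0.05,[0,0,0.001],[0,0,0]]]'

```text
time: 18.27
tool_pos: [0.5054, 0.338, 0.0568]
ee_rot: [3.141, 0.0, 2.396]
wrist_force: [-2.4, -1.7, 4.9]
width: 0.0599
finger_force: 30.0
```

It is seated, with the force now +5 N upward. Releasing and withdrawing.

drive_tool --series '[[0.064,[0,0,0],[0,0,0]],[0.075,[0,0,0],[0,0,0]],[0.082,[0,0,0],[0,0,0]],[0.082,[0,0,0],[0,0,0]],[0.082,[0,0,-0.02],[0,0,0]]]'

```text
time: 18.9
tool_pos: [0.5041, 0.3372, 0.0734]
ee_rot: [-3.137, -0.001, 2.396]
wrist_force: [-0.8, -0.1, -0.0]
width: 0.082
finger_force: 0.0
```

drive_tool --series '[[0.082,[0,0,-0.04],[0,0,0]],[0.082,[0,0,-0.09],[0,0,0]],[0.082,[0,0,-0.14],[0,0,0]],[0.082,[0,0,-0.16],[0,0,0]],[0.082,[0,0,-0.16],[0,0,0]]]'

```text
time: 19.52
tool_pos: [0.5063, 0.3384, 0.238]
ee_rot: [3.137, 0.002, 2.396]
wrist_force: [-0.6, -0.4, -0.1]
width: 0.0821
finger_force: 0.0
```

```bash
python3 - <<'E'
from h import *
hub('w8',(.505,.338)); go(.505,.338,.2,2.4)
W=cv2.imread('pics/w8.png'); c=imaging.get_calibration("wrist"); g=cv2.cvtColor(W,cv2.COLOR_BGR2LAB)
# plate: brightish blob in tray
p=proj(c,[.505,.338,.013]).astype(int); print(p)
L=g[:,:,0].astype(int); x,y=p
r=L[y-100:y+90,x-100:x+100]; m=((r>105)).astype(np.uint8)
k,l,st,ce=cv2.connectedComponentsWithStats(m)
i=1+np.argmax(st[1:,4]); cn=max(cv2.findContours((l==i).astype(np.uint8),0,2)[0],key=cv2.contourArea)
pts=np.array([plane(c,(a+x-100,b+y-100),.013)[:2] for a,b in cn[:,0]])
print(cv2.minAreaRect((pts*1000).astype(np.float32)))
E
```

```text
hub [273.5 196.5] r_mm 8.085989382111578 [0.5056 0.3384 0.064 ]
hub [288.5 216.5] r_mm 7.027110322895768 [0.5301 0.3356 0.064 ]
rim [273.5 196.5] r_mm 24.25796998238253 [0.5068 0.3373 0.056 ]
rim [286.5 165.5] r_mm 30.80377047360433 [0.4929 0.3672 0.056 ]
dark [66  2  9  9 45] [0.4935 0.381  0.064 ]
dark [ 37  38  19  21 215] [0.507 0.338 0.064]
dark [18 67 10  9 57] [0.5091 0.3043 0.064 ]
t 19.57 shift [ 0.    -0.     0.036] turn [ 0.001  0.    -0.004]
[274 188]
((503.5933532714844, 343.83184814453125), (176.0211944580078, 194.2615509033203), 16.207189559936523)
```

```bash
python3 -c "
from bench import robot
print(robot.close_job())"
```

```text
the job is handed in; nothing more can be done
None
```

I turned all three wheels about 1 rad and left them turned; the middle pulley binds and now sits released and flat, about 6 mm off the reject tray's centre. The two good ones measured within about 2 mm of where they stood, and the job is handed in.

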